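# Fit a guide rod into its deep-bored mount

### The arm

A 6-joint arm with a two-finger parallel gripper is mounted at the origin on a cart in front of the work surface, level with it; the furniture and walls round the work are solid. World frame = base frame: x ahead of the robot, y to its left, z up, the work surface at z = 0. Lengths are in m, angles in rad, forces in N, time in s.
With the tool pointing down it reaches from about 0.35 to 0.975 m from the base axis. Payload 4.9 kg.
Tool frame: the origin (TCP) lies midway between the tips of the shut fingers; the grasp point (between the pads) lies 19 mm behind it; z points along the fingers, y is the line along which they close (so a half turn about z gives the same grasp; the last joint's range is limited). The gripper opens to 85 mm and grips with 20 to 120 N. Pads are 22 mm wide; open, the fingers measure 114 mm over their backs; the gripper's body (76 mm by 85 mm) begins 54 mm behind the grasp point. The pads swing forward as they close: fully open they stand 13 mm farther back than shut.
Start: joints at [1.112, 0.053, 1.613, -0, 1.476, -0.119], TCP at [0.208, 0.589, 0.231] pointing down, gripper open.
Joint ranges: [-3.01, 3.01], [-1.01, 2.22], [0.06, 2.58], [-1.02, 4.17], [0.09, 2.62], [-3.14, 3.14]. Speed limits (rad/s): [2.57, 2.57, 3.14, 3.14, 3.14, 3.14].

### API

Orientations are given as a unit quaternion [w, x, y, z].
In Python, from plant import * gives the robot as it stands.
- The arm moves only by the tool jog_arm, never from a script. Its argument "targets" is a list of rows, each a list of 3 entries, a list of its own where there are three numbers: the shift along the tool's x, y, z in units of 25 mm (1.0 is 25 mm), then the turn, a rotation vector about the tool's x, y, z in units of 8 degrees (1.0 is 8 degrees), then the opening in per cent of the stroke, from 0 (shut) to 100 (fully open). A call has 1 to 8 rows; each row is the pose to reach, as a shift and turn from the pose commanded when the call began, along the tool's axes at that moment; what a row does not reach only later rows make up. A row lasts 1/8 s, in which the tool goes at most 62.5 mm and 10.7 degrees, less where a joint would pass 70% of its speed; a pose out of reach is approached as far as the arm can. A call with a gripper value outside its range is refused whole. The fingers move at their own pace and stop on an object; the grip force is fixed at half the most. Time passes only in rows, so rows that repeat a pose let the fingers close. It gives the time, the measured TCP pose, the force, the opening and the grip force at its end, in the units of the state.
- state(): the state, without advancing time (a new reading comes with each control period).
- grab_frame(name): name is "scene" or "top" or "wrist"; returns (picture, depth): 480x640x3 uint8, red, green, blue; 480x640 float32, m along the optical axis (not along the pixel's ray), 0 where there is no reading.
- camera_params(name): a dict with "fovy" (degrees; the focal length in pixels is half the picture's height over the tangent of half this angle, whatever the lens; pixels are square), "cx", "cy" (the principal point, pixels), "rvec" (rotation vector, rad) and "tvec" (3), from world to camera coordinates, as OpenCV has them; the wrist camera has in their place "hand_eye" (4x4, takes a point from camera to tool coordinates, whose origin is the TCP and whose axes are the flange's). Camera axes: x right, y down, z forward; pixel columns grow to the right and rows downward; lengths in m; the calibration is good to about 2 mm. A picture is of the moment at which its call begins: read the wrist's pose just before it. camera_params takes no time and is no camera call.
- job_done(): hands the job in; it is judged then, once.
The state is a dict: "time": time; "joint_pos": joint angles; "joint_vel": joint speeds; "joint_efforts": joint torques, N m; "tool_pos": TCP position; "tool_rot": TCP orientation; "contact_force": force on the tool from outside, world axes, zero at the start; "ft_torque": the same for the moment, N m; "gripper_width": opening from 0.0 (shut) to 1.0 (fully open); "grasp_force": force on a finger pad.
Only numpy, scipy, OpenCV 4.12 (cv2) and the standard library are available. Lean on these libraries where they do the work, as an engineer would, in place of code of your own. Each camera call takes 0.05 s, during which the arm holds its last target. There are 200 camera calls.

### The job

Fit the steel guide rod into the grey bored mount: take it from the wooden rack, slide it nose first partway into the bore, let go, grip it again further back towards its tail, and press it fully home against the stiff seat hidden deep in the bore. Feel for the seat: it gives 6 mm under a firm push and then stops dead, and never press the rod against the mount harder than about 20 N. Leave the rod in the mount, let go of it, and do not disturb the other things on the bench.

Things in the scene. Friction and masses are not known exactly. Their poses are not given: they have to be found in the camera images.
- rod: Steel guide rod, round, 14 mm diameter, 230 mm long, about 0.2 kg (0.15 to 0.27). Origin at its middle on its axis; its own x axis runs along it towards the nose. The nose narrows to 8 mm over the last 10 mm; the tail is square with two dark grooves 10 to 16 mm from its end. It starts lying in the rack, axis 45 mm above the bench
- rod_mid (a point): Centre of the rod (115 mm from each end), on its axis; x axis towards the nose
- rod_nose (a point): Tip of the rod's nose, on its axis
- rack: Fixed wooden rack: board 200 x 60 x 10 mm with two V posts 14 mm thick at 80 mm either side of its middle, top about 49 mm above the bench; the rod lies in the Vs and lifts straight out. Between the posts the rod is free. Origin at the centre of the underside, x axis along the rod
- mount: Fixed grey bored mount: block 180 long x 66 wide, top 76 mm above the bench, on a bolted foot 200 x 110 x 10 mm (bolt heads to 18 mm). Origin at the centre of the underside; its x axis is the direction in which the rod is pushed in. One level round bore of 16 mm diameter along x (1 mm clear all round the rod) with a 3 mm chamfer at its mouth, ringed by a thin brass bead 29 mm across
- bore_mouth (a point): Centre of the bore's open mouth, on the face at the mount's -x end, 45 mm above the bench; its x axis points into the bore along the bore's axis (the foot sticks out 10 mm in front of this face, at 10 mm height)
- seat (a joint): Travel of the hidden seat in the bore, m: 0 unpressed, 0.006 pressed home against a solid stop. It gives under about 8 N of steady push and stays where it is pushed (no spring). It does not tell how deep the seat lies: unpressed, its face is somewhere from 125 to 150 mm inside the mouth, differing each time and not measured; 74 to 105 mm of the rod is left outside at the end
- hinged_tin: Bystander: red hinged tin, 64 x 99 x 25 mm, closed, left of the work; origin at the centre of its underside
- honing_oil: Bystander: small brown dropper bottle, 33 mm across, 102 mm tall, upright; origin at the centre of its underside
- eraser: Bystander: blue and white eraser, 21 x 42 x 12 mm; origin at the centre of its underside
- offcut1: Bystander: pale wood offcut, 38 x 90 x 22 mm; origin at the centre of its underside

How it is judged:
On the way, in this order (a step that is already met when the one before it is completed fails the run):
1. the rod's nose is at least 30 mm into the bore, the seat not yet pressed, and the fingers have let go of it (x of rod_nose in the frame of bore_mouth above 0.03 m and angle between the x axis of rod and the x axis of bore_mouth, either way round below 0.08 rad and contact force between the fingers and rod below 0.2 N and value of joint seat below 0.0015 m), for 0.2 s.
2. the rod is gripped again, more than 20 mm behind its middle, the seat not yet pressed (contact force between the fingers and rod above 3 N and x of the grasp point in the frame of rod_mid below -0.02 m and x of rod_nose in the frame of bore_mouth above 0.03 m and value of joint seat below 0.0015 m), for 0.1 s.
3. the seat is pressed home by the rod (value of joint seat above 0.0045 m and x of rod_nose in the frame of bore_mouth above 0.12 m and angle between the x axis of rod and the x axis of bore_mouth, either way round below 0.08 rad), for 0.1 s.
At the end, for the whole second after the job is handed in: The rod lies in the bore along its axis (within 0.08 rad), nose at least 120 mm in, the seat pressed at least 4.5 of its 6 mm; the rod is released and at rest (all of step 3 and contact force between the fingers and rod below 0.2 N and linear speed of rod below 0.02 m/s); the robot touches nothing.
It fails at once if the rod is pressed against the mount (seat included) with more than 40 N in all (contact force between rod and mount above 40 N).
It fails at once if the hinged tin is moved more than 20 mm (distance of hinged_tin from where it was at the start of the episode above 0.02 m).
It fails at once if the honing oil is moved more than 20 mm (distance of honing_oil from where it was at the start of the episode above 0.02 m).
It fails at once if the eraser is moved more than 20 mm (distance of eraser from where it was at the start of the episode above 0.02 m).
It fails at once if the offcut1 is moved more than 20 mm (distance of offcut1 from where it was at the start of the episode above 0.02 m).
It also fails if it takes over 72 s, if anything falls off the work surface, if the arm or the gripper's body presses on something with over 40 N, if the wrist force passes 120 N, or if a joint passes its speed limit or range.

## Working session

There is one attempt and no reset: what is moved stays moved. The work goes in short steps, Python scripts to look and compute and a tool call to move; the robot and the scene stay as the last step left them, time stands still between calls to the robot, and variables do not carry over. Pictures are saved under pics/ and viewed, at most 10 in all, crops included, and the job is handed in when it is done.

Besides the shell and the picture viewer there is one more tool, called after ">>>" as a command line: name --argument value ..., lists and objects as JSON in quotes. jog_arm: Moves the arm, as the interface text tells. Its arguments: {"type":"object","properties":{"targets":{"type":"array"}},"required":["targets"]}

```bash
mkdir -p pics
cat > h.py <<'E'
from plant import *
import numpy as np, cv2
from scipy.spatial.transform import Rotation as R
def cam(name, s=None):
    p=camera_params(name); f=240/np.tan(np.radians(p["fovy"])/2)
    K=np.array([[f,0,p["cx"]],[0,f,p["cy"]],[0,0,1]])
    if "rvec" in p:
        Rm=cv2.Rodrigues(np.array(p["rvec"],float))[0]; t=np.array(p["tvec"],float)
        return K,Rm.T,-Rm.T@t   # cam->world rot, centre
    s=s or state(); w,x,y,z=s["tool_rot"]; Rt=R.from_quat([x,y,z,w]).as_matrix(); H=np.array(p["hand_eye"])
    return K,Rt@H[:3,:3],Rt@H[:3,3]+np.array(s["tool_pos"])
def ray(c,px,z):
    K,Rw,C=c; px=np.atleast_2d(px).astype(float)
    d=(Rw@np.linalg.inv(K)@np.c_[px,np.ones(len(px))].T).T
    return C+d*((z-C[2])/d[:,2])[:,None]
def cloud(c,D):
    K,Rw,C=c; v,u=np.mgrid[:480,:640]
    P=np.stack([(u-K[0,2])/K[0,0]*D,(v-K[1,2])/K[1,1]*D,D],-1)
    return P@Rw.T+C
E
python3 - <<'E'
from h import *
print(state())
for n in("top","scene"):
    im,D=grab_frame(n); np.savez(f"{n}.npz",im=im,D=D); cv2.imwrite(f"pics/{n}.png",im[:,:,::-1])
    print(n,camera_params(n), (D>0).mean())
print(camera_params("wrist"))
E
```

```text
{'time': 0.0, 'joint_pos': array([ 1.11197897e+00,  5.33674871e-02,  1.61427045e+00,  2.33103826e-05,
        1.47600398e+00, -1.19022712e-01]), 'joint_vel': array([ 1.38036881e-03,  2.70936869e-04,  6.02752810e-04, -1.85936495e-03,
        9.14340726e-05, -1.84226280e-03]), 'joint_efforts': array([ 2.06565608e-03, -3.93680763e+01, -3.70181572e+01, -1.03229474e-04,
        6.96208430e-03, -1.53163404e-05]), 'tool_pos': array([0.20804169, 0.58870823, 0.2300705 ]), 'tool_rot': array([-3.03055417e-04,  1.69082163e-01,  9.85601427e-01, -9.78855251e-04]), 'contact_force': array([0.2554331 , 0.34967018, 0.71720766]), 'ft_torque': array([-0.01625088, -0.0060735 , -0.02104513]), 'grasp_force': 0.0, 'gripper_width': 0.9981420920397663}
top {'fovy': 57.479707913593934, 'cx': 314.8905253368714, 'cy': 232.12762719037582, 'rvec': array([ 2.19932725, -2.17235771,  0.06784838]), 'tvec': array([-0.27558161,  0.49834051,  0.87076418])} 0.9961360677083333
scene {'fovy': 57.35691987414822, 'cx': 317.2040426444756, 'cy': 237.78364789262395, 'rvec': array([ 1.14180383, -2.24941452,  1.04454104]), 'tvec': array([0.09069185, 0.42086508, 0.44110149])} 0.9959440104166667
{'fovy': 67.03204254084386, 'cx': 317.04706628628855, 'cy': 239.83350382909245, 'hand_eye': array([[ 9.61216962e-04, -9.57076430e-01, -2.89834061e-01,
         7.27443029e-02],
       [ 9.99999362e-01,  7.48002636e-04,  8.46417619e-04,
        -7.53301748e-04],
       [-5.93289711e-04, -2.89834690e-01,  9.57076538e-01,
        -1.42627191e-01],
       [ 0.00000000e+00,  0.00000000e+00,  0.00000000e+00,
         1.00000000e+00]])}
```

View pics/top.png

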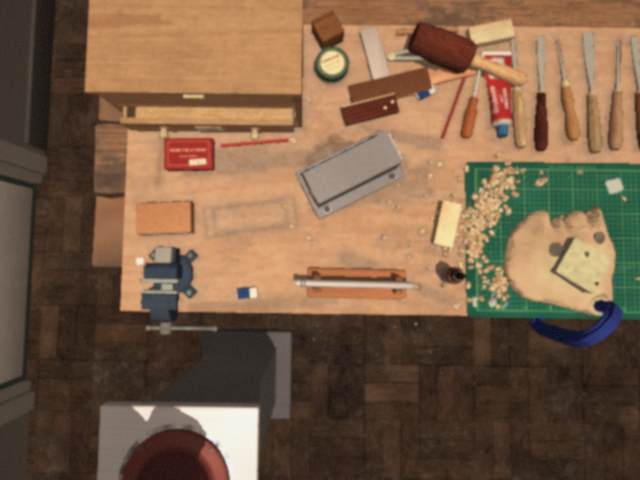

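View pics/scene.png

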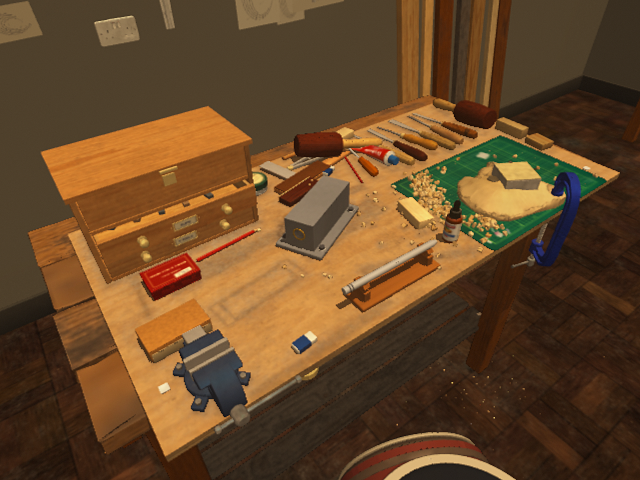

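The top view shows the rod at about (297–415, 284) and the mount centred near (352,174), with its brass-ringed mouth on the left end face. Next I'll measure both, using depth plus contours.

Run:
```python
from h import *
T=np.load("top.npz"); im,D=T["im"],T["D"]; c=cam("top"); P=cloud(c,D)
print("cam",c[2]); 
for px in [(352,174),(356,284),(300,284),(410,286),(190,155),(455,274),(247,293),(447,224),(165,280),(250,40)]: print(px,P[px[1],px[0]].round(3))
def reg(box,lo,hi,z):
    m=np.zeros(D.shape,np.uint8);x0,y0,x1,y1=box
    m[y0:y1,x0:x1]=((P[...,2]>lo)&(P[...,2]<hi))[y0:y1,x0:x1]
    n,l,s,_=cv2.connectedComponentsWithStats(m); k=1+np.argmax(s[1:,4]); m=(l==k)
    v,u=np.nonzero(m); Q=P[m]; W=ray(c,np.c_[u,v],z)
    r=cv2.minAreaRect((W[:,:2]*1000).astype(np.float32)); print("n",m.sum(),"z",np.median(Q[:,2]),"rect",r,cv2.boxPoints(r).round(1).tolist())
reg((285,120,420,225),.066,.09,.076)
reg((280,265,430,305),.036,.07,.047)
a=cv2.resize(im[255:315,280:430],None,fx=5,fy=5,interpolation=cv2.INTER_CUBIC)
S=np.load("scene.npz")["im"]; b=cv2.resize(S[225:315,330:450],(750,560),interpolation=cv2.INTER_CUBIC)[:300]
b=cv2.resize(S[170:310,270:450],(386,300)); b=cv2.copyMakeBorder(b,0,0,0,364,cv2.BORDER_CONSTANT)
cv2.imwrite("pics/c1.png",np.vstack([a,b])[:,:,::-1])
```

```text
cam [ 0.44318875 -0.27332274  0.90077586]
(352, 174) [ 0.609 -0.339  0.08 ]
(356, 284) [ 0.4   -0.35   0.055]
(300, 284) [ 0.399 -0.242  0.053]
(410, 286) [ 0.398 -0.454  0.054]
(190, 155) [ 0.655 -0.014  0.024]
(455, 274) [ 0.422 -0.533  0.078]
(247, 293) [ 0.377 -0.134  0.011]
(447, 224) [ 0.521 -0.535  0.021]
(165, 280) [0.405 0.008 0.083]
(250, 40) [ 0.8   -0.161  0.213]
n 3362 z 0.07673717411759012 rect ((623.0662841796875, -340.73370361328125), (67.1468505859375, 184.76734924316406), 27.522281646728516) [[550.5999755859375, -274.29998779296875], [636.0, -438.20001220703125], [695.5, -407.1000061035156], [610.2000122070312, -243.3000030517578]]
n 990 z 0.050856886055498596 rect ((399.937744140625, -346.5655517578125), (228.8539581298828, 31.145658493041992), 89.33982849121094) [[383.0, -460.79998779296875], [414.20001220703125, -461.20001220703125], [416.79998779296875, -232.3000030517578], [385.70001220703125, -232.0]]
```

View pics/c1.png

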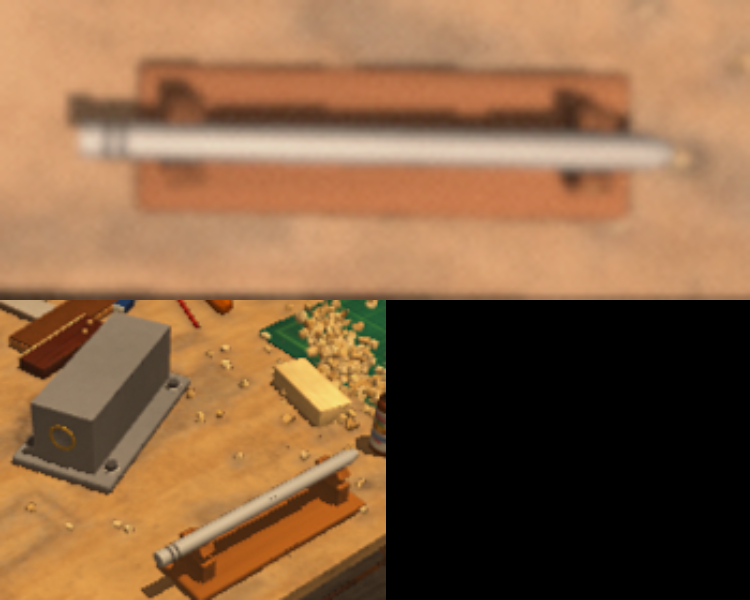

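Rod: tail at the left, towards world +y, and nose at the right, towards −y. The mount's mouth is near (0.581, −0.261), heading about −62.5°. I'll go via a point in front of the mouth so the wrist camera can look at the bead.

```bash
cat >> h.py <<'E'
def go(pos,yaw,cur=None,tilt=None):
    """units for a move to TCP pos with tool down, tool y at yaw deg"""
    s=state(); w,x,y,z=s["tool_rot"]; Rt=R.from_quat([x,y,z,w]).as_matrix()
    a=np.radians(yaw); ty=np.array([np.cos(a),np.sin(a),0]); tz=np.array([0,0,-1.]); G=np.c_[np.cross(ty,tz),ty,tz]
    print("shift",(Rt.T@(np.array(pos)-s["tool_pos"])/.025).round(3),"turn",(np.degrees(R.from_matrix(Rt.T@G).as_rotvec())/8).round(3),"F",s["contact_force"].round(2))
E
python3 - <<'E'
from h import *
go((.42,.1,.24),27.5)
go((.512,-.128,.15),27.5)
K,Rw,C=cam("top"); T=np.load("top.npz"); P=cloud(cam("top"),T["D"])
m=(P[...,0]>.43)&(P[...,0]<.53)&(P[...,1]>-.1)&(P[...,1]<.08)
for y in np.arange(-.1,.08,.02): print(y.round(2),[round(float(np.max(P[...,2][(abs(P[...,0]-x)<.01)&(abs(P[...,1]-y)<.01)],initial=0)),3) for x in (.4,.42,.44,.46,.48,.5,.52)])
E
```

```text
shift [-14.509 -15.607  -0.367] turn [-1.300e-02  3.000e-03  5.379e+00] F [ 0.73 -0.23 -0.55]
shift [-21.019 -22.973   3.245] turn [-1.300e-02  3.000e-03  5.379e+00] F [ 0.73 -0.23 -0.55]
-0.1 [0.004, 0.004, 0.004, 0.003, 0.004, 0.005, 0.004]
-0.08 [0.004, 0.004, 0.004, 0.004, 0.003, 0.005, 0.003]
-0.06 [0.004, 0.004, 0.003, 0.004, 0.004, 0.004, 0.003]
-0.04 [0.004, 0.004, 0.003, 0.003, 0.004, 0.003, 0.004]
-0.02 [0.084, 0.081, 0.077, 0.021, 0.004, 0.035, 0.033]
0.0 [0.084, 0.085, 0.079, 0.069, 0.004, 0.034, 0.034]
0.02 [0.085, 0.085, 0.081, 0.07, 0.004, 0.033, 0.034]
0.04 [0.085, 0.084, 0.081, 0.069, 0.004, 0.034, 0.034]
0.06 [0.084, 0.082, 0.071, 0.019, 0.005, 0.035, 0.034]
```

>>> jog_arm --targets '[[[-1.8,-2,-0.4],[0,0,0.7],100],[[-3.6,-4,-0.4],[0,0,1.4],100],[[-5.4,-6,-0.4],[0,0,2.1],100],[[-7.2,-8,-0.4],[0,0,2.8],100],[[-9,-9.8,-0.4],[0,0,3.5],100],[[-10.8,-11.6,-0.4],[0,0,4.2],100],[[-12.6,-13.6,-0.4],[0,0,4.9],100],[[-14.5,-15.6,-0.4],[0,0,5.4],100]]'

```text
time: 1.1
tool_pos: [0.4068, 0.1292, 0.2411]
tool_rot: [0.0, 0.521, 0.854, 0.0]
contact_force: [1.1, 0.3, 0.8]
gripper_width: 1.001
grasp_force: 0.0
```

Run:
```python
from h import *
go((.512,-.128,.15),27.5)
```

```text
shift [-11.073  -0.964   3.643] turn [ 0.003  0.001 -0.037] F [1.09 0.31 0.79]
```

>>> jog_arm --targets '[[[-1.6,0,0.5],[0,0,0],100],[[-3.2,0,1],[0,0,0],100],[[-4.8,0,1.5],[0,0,0],100],[[-6.4,0,2.2],[0,0,0],100],[[-8,0,2.9],[0,0,0],100],[[-9.7,0,3.6],[0,0,0],100],[[-9.7,0,3.6],[0,0,0],100],[[-9.7,0,3.6],[0,0,0],100]]'

```text
time: 2.1
tool_pos: [0.5177, -0.084, 0.151]
tool_rot: [-0.001, 0.52, 0.854, 0.0]
contact_force: [0.1, 0.3, -0.2]
gripper_width: 1.001
grasp_force: 0.0
```

Run:
```python
from h import *
s=state(); im,D=grab_frame("wrist"); np.savez("w1.npz",im=im,D=D,**{k:s[k] for k in("tool_pos","tool_rot")}); cv2.imwrite("pics/w1.png",im[:,:,::-1]); print(s["tool_pos"])
```

```text
[ 0.51765352 -0.08398918  0.15103118]
```

View pics/w1.png

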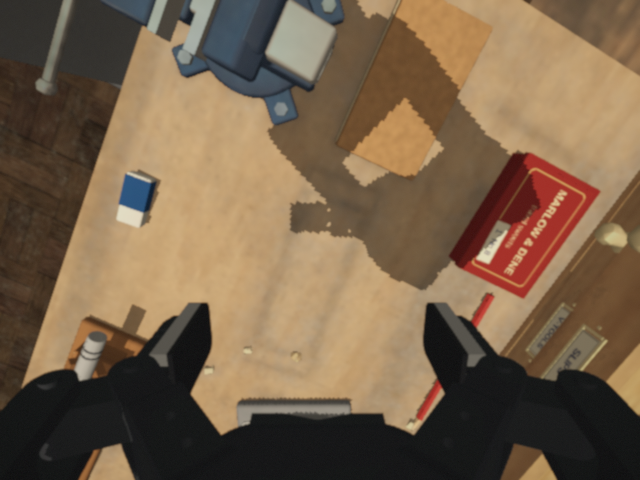

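The wrist picture shows the hand hides the mount (just its edge at (295,410)); the bench, eraser and tin are undisturbed. I'll use the scene camera for the bead instead.

Run:
```python
from h import *
im=np.load("scene.npz")["im"]; c=cam("scene")
hsv=cv2.cvtColor(im,cv2.COLOR_RGB2HSV); x0,y0,x1,y1=284,218,316,248
sub=hsv[y0:y1,x0:x1]; m=((sub[...,1]>70)&(sub[...,0]<35)).astype(np.uint8)
print("\n".join("".join(".#"[v] for v in r) for r in m))
n,l,s,_=cv2.connectedComponentsWithStats(m,connectivity=8); k=1+np.argmax(s[1:,4]); v,u=np.nonzero(l==k)
e=cv2.fitEllipse(np.c_[u+x0,v+y0].astype(np.float32)); print(e, ray(c,[e[0]],.045), "bbox centre",ray(c,[[(u.min()+u.max())/2+x0,(v.min()+v.max())/2+y0]],.045))
# block top from the scene depth
D=np.load("scene.npz")["D"];P=cloud(c,D)
mm=np.zeros(D.shape,np.uint8); mm[160:270,270:365]=((P[...,2]>.066)&(P[...,2]<.09))[160:270,270:365]
n,l,s,_=cv2.connectedComponentsWithStats(mm);k=1+np.argmax(s[1:,4]);v,u=np.nonzero(l==k)
W=ray(c,np.c_[u,v],.076)[:,:2]; r=cv2.minAreaRect((W*1000).astype(np.float32)); print(r,cv2.boxPoints(r))
# rod in top: centre line by bright mask
T=np.load("top.npz"); im=T["im"]; ct=cam("top"); h=cv2.cvtColor(im,cv2.COLOR_RGB2HSV)
for nm,I,cc,b in(("top",im,ct,(285,272,425,298)),("scene",np.load("scene.npz")["im"],c,(335,235,445,305))):
    h=cv2.cvtColor(I,cv2.COLOR_RGB2HSV)[b[1]:b[3],b[0]:b[2]]; m=((h[...,1]<70)&(h[...,2]>90)).astype(np.uint8)
    n,l,s,_=cv2.connectedComponentsWithStats(m);k=1+np.argmax(s[1:,4]);v,u=np.nonzero(l==k)
    W=ray(cc,np.c_[u+b[0],v+b[1]],.045+.003)[:,:2]; L=cv2.fitLine(W.astype(np.float32),cv2.DIST_L2,0,.01,.01).ravel(); t=(W-L[2:])@L[:2]
    print(nm,len(u),L,"ends",L[2:]+t.min()*L[:2],L[2:]+t.max()*L[:2],"heading",np.degrees(np.arctan2(L[1],L[0])))
```

```text
################################
################################
################################
################################
################################
################################
################################
################################
################################
################################
################################
################################
################################
################################
################################
################################
################################
################################
#############.##################
################################
################################
################################
################################
################################
################################
################################
################################
################################
################################
################################
((299.4976806640625, 232.5032196044922), (28.95454978942871, 30.888547897338867), 89.93537902832031) [[ 0.58362031 -0.26240512  0.045     ]] bbox centre [[ 0.58362619 -0.26241476  0.045     ]]
((617.2748413085938, -335.8619384765625), (73.31321716308594, 191.51107788085938), 27.661462783813477) [[ 540.3537  -268.06836]
 [ 629.262   -437.69092]
 [ 694.196   -403.65552]
 [ 605.28766 -234.03296]]
top 740 [ 0.00912709  0.99995834  0.40069544 -0.34742516] ends [ 0.39966104 -0.46075344] [ 0.40172989 -0.23409179] heading 89.47704Traceback (most recent call last):
  File "<stdin>", line 17, in <module>
    return _wrapfunc(a, 'argmax', axis=axis, out=out, **kwds)
    return bound(*args, **kwds)
ValueError: attempt to get argmax of an empty sequence
```

Run:
```python
from h import *
im=np.load("scene.npz")["im"]; c=cam("scene")
x0,y0,x1,y1=284,218,316,248
lab=cv2.cvtColor(im,cv2.COLOR_RGB2LAB).astype(int); sub=lab[y0:y1,x0:x1,2]-128
m=(sub>np.median(sub)+8).astype(np.uint8)
print("\n".join("".join(".#"[v] for v in r) for r in m))
n,l,s,_=cv2.connectedComponentsWithStats(m[5:25,3:27]); 
v,u=np.nonzero(m[6:24,5:25]); u=u+x0+5; v=v+y0+6
e=cv2.fitEllipse(np.c_[u,v].astype(np.float32)); print(e, ray(c,[e[0]],.045))
b=(335,235,450,310); s=lab[b[1]:b[3],b[0]:b[2]]; mm=((s[...,2]-128<18)&(s[...,0]>110)).astype(np.uint8)
n,l,st,_=cv2.connectedComponentsWithStats(mm);k=1+np.argmax(st[1:,4]);v,u=np.nonzero(l==k)
W=ray(c,np.c_[u+b[0],v+b[1]],.048)[:,:2]; L=cv2.fitLine(W.astype(np.float32),cv2.DIST_L2,0,.01,.01).ravel(); t=(W-L[2:])@L[:2]
print(len(u),L,"ends",L[2:]+t.min()*L[:2],L[2:]+t.max()*L[:2],"heading",np.degrees(np.arctan2(L[1],L[0])))
go((.4005,-.345,.15),-.5)
```

```text
#...............................
#...............................
................................
#...............................
#...............................
#...............................
#...............................
#...............................
#...............................
#...............................
#..........####.................
#........########...............
#........##....####.............
#........##.....####............
#........##.......##............
.........##........##...........
.........##........##...........
..........##........#...........
..........###.......##..........
...........###.....##...........
............#########...........
..............######............
................................
................................
................................
................................
................................
................................
................................
................................
((298.587890625, 233.6710968017578), (8.769915580749512, 12.796393394470215), 130.38888549804688) [[ 0.58158057 -0.25880628  0.045     ]]
10 [ 0.03158838  0.999501    0.39148247 -0.37586915] ends [ 0.3911141  -0.38752508] [ 0.39184801 -0.36430303] heading 88.18981
shift [-7.126 -8.971  0.056] turn [ 1.000e-03 -2.000e-03  3.483e+00] F [0.2  0.16 0.43]
```

>>> jog_arm --targets '[[[-1.1,-1.4,0],[0,0,0.6],100],[[-2.2,-2.9,0],[0,0,1.2],100],[[-3.4,-4.4,0],[0,0,1.8],100],[[-4.6,-5.9,0],[0,0,2.4],100],[[-5.8,-7.4,0],[0,0,3],100],[[-7,-8.9,0],[0,0,3.48],100],[[-7,-8.9,0],[0,0,3.48],100],[[-7,-8.9,0],[0,0,3.48],100]]'

```text
time: 3.15
tool_pos: [0.4011, -0.341, 0.1518]
tool_rot: [0.0, 0.71, 0.704, 0.0]
contact_force: [0.5, -0.3, -0.4]
gripper_width: 1.002
grasp_force: 0.0
```

Run:
```python
from h import *
s=state(); im,D=grab_frame("wrist"); np.savez("w2.npz",im=im,D=D); cv2.imwrite("pics/w2.png",im[:,:,::-1]); print(s["tool_pos"])
go((.4007,-.337,.027),-.5)
```

```text
[ 0.40113066 -0.34098119  0.15177792]
shift [ 0.148 -0.028  4.985] turn [0.004 0.    0.013] F [-0.62 -0.66  1.04]
```

View pics/w2.png

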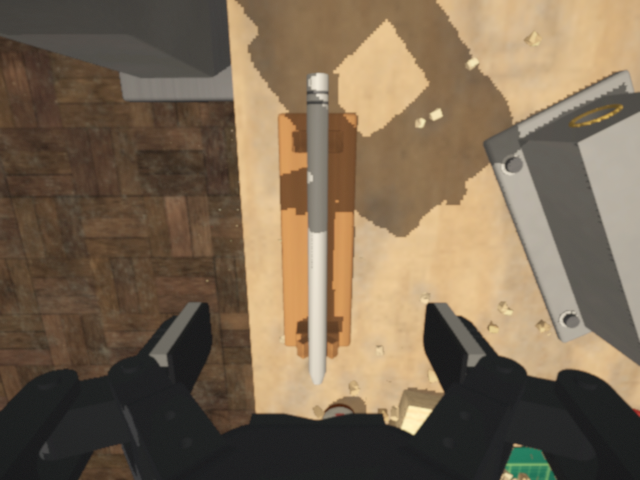

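The wrist picture shows the rod central between the fingers: tail (318,73), nose (318,383), and the brass bead in view at (598,116). I'll use all three.

Run:
```python
from h import *
c=cam("wrist"); im=np.load("w2.npz")["im"]
lab=cv2.cvtColor(im,cv2.COLOR_RGB2LAB).astype(int)[...,2]-128
x0,y0,x1,y1=560,95,636,140; m=(lab[y0:y1,x0:x1]>22).astype(np.uint8)
print("\n".join("".join(".#"[v] for v in r) for r in m))
n,l,s,_=cv2.connectedComponentsWithStats(m,connectivity=8);k=1+np.argmax(s[1:,4]);v,u=np.nonzero(l==k)
print("bead bbox",u.min()+x0,u.max()+x0,v.min()+y0,v.max()+y0)
e=cv2.fitEllipse(np.c_[u+x0,v+y0].astype(np.float32)); print(e,ray(c,[e[0]],.045), ray(c,[[(u.min()+u.max())/2+x0,(v.min()+v.max())/2+y0]],.045))
print("rod tail,nose", ray(c,[[318,73],[318,100],[318,383]],.045))
```

```text
#########...................................................................
########....................................................................
#######.....................................................................
####........................................................................
###.........................................................................
............................................................................
............................................................................
............................................................................
............................................................................
............................................................................
................................................##############..............
.............................................##################.............
.........................................##########....########.............
....................................##########..........#######.............
......................
[... 1999 characters left out ...]
.........................................................
............................................................................
............................................................................
............................................................................
............................................................................
bead bbox 570 622 105 126
((595.32763671875, 115.129150390625), (11.044687271118164, 50.16055679321289), 70.5921401977539) [[ 0.58405651 -0.25955396  0.045     ]] [[ 0.58454448 -0.25978555  0.045     ]]
rod tail,nose [[ 0.40352092 -0.23333054  0.045     ]
 [ 0.40343736 -0.24926525  0.045     ]
 [ 0.40230471 -0.46526033  0.045     ]]
```

>>> jog_arm --targets '[[[0.05,0,1.5],[0,0,0],100],[[0.1,0,3],[0,0,0],100],[[0.15,0,4.2],[0,0,0],100],[[0.15,0,5],[0,0,0],100],[[0.15,0,5],[0,0,0],100],[[0.15,0,5],[0,0,0],100]]'

```text
time: 3.95
tool_pos: [0.4017, -0.338, 0.0274]
tool_rot: [0.001, 0.71, 0.705, -0.0]
contact_force: [0.1, -0.1, -0.0]
gripper_width: 1.0
grasp_force: 0.0
```

>>> jog_arm --targets '[[[0,0,0],[0,0,0],30],[[0,0,0],[0,0,0],20],[[0,0,0],[0,0,0],0],[[0,0,0],[0,0,0],0],[[0,0,0],[0,0,0],0],[[0,0,0],[0,0,0],0],[[0,0,0],[0,0,0],0],[[0,0,0],[0,0,0],0]]'

```text
time: 4.95
tool_pos: [0.4012, -0.3385, 0.0267]
tool_rot: [0.001, 0.71, 0.704, 0.0]
contact_force: [3.3, 0.3, 2.6]
gripper_width: 0.141
grasp_force: 58.6
```

>>> jog_arm --targets '[[[0,0,-0.4],[0,0,0],0],[[0,0,-1],[0,0,0],0],[[0,0,-2],[0,0,0],0],[[0,0,-3],[0,0,0],0],[[0,0,-4],[0,0,0],0],[[0,0,-4],[0,0,0],0],[[0,0,-4],[0,0,0],0]]'

```text
time: 5.82
tool_pos: [0.4001, -0.3377, 0.1255]
tool_rot: [-0.001, 0.71, 0.704, -0.0]
contact_force: [0.1, 0.3, -1.7]
gripper_width: 0.141
grasp_force: 58.5
```

Run:
```python
from h import *
s=state(); c=cam("wrist"); im,D=grab_frame("wrist"); np.savez("w3.npz",im=im,D=D); cv2.imwrite("pics/w3.png",im[:,:,::-1])
print(s["tool_pos"],s["contact_force"],s["grasp_force"])
P=cloud(c,D); r=P[:,318]; print([(v,P[v,318].round(4).tolist()) for v in range(0,330,25)])
```

```text
[ 0.40013849 -0.33769619  0.12547006] [ 0.08462632  0.34339447 -1.71351062] 58.50011014379561
[(0, [0.4028, -0.1844, -0.0002]), (25, [0.4021, -0.2362, 0.1513]), (50, [0.402, -0.2427, 0.1519]), (75, [0.402, -0.2491, 0.15]), (100, [0.4019, -0.2562, 0.1511]), (125, [0.4019, -0.2634, 0.1505]), (150, [0.4018, -0.2709, 0.1508]), (175, [0.4018, -0.2787, 0.151]), (200, [0.4017, -0.287, 0.1499]), (225, [0.4017, -0.2952, 0.1511]), (250, [0.4016, -0.304, 0.1509]), (275, [0.4015, -0.3133, 0.1506]), (300, [0.4015, -0.3225, 0.1514]), (325, [0.4014, -0.3331, 0.1503])]
```

View pics/w3.png

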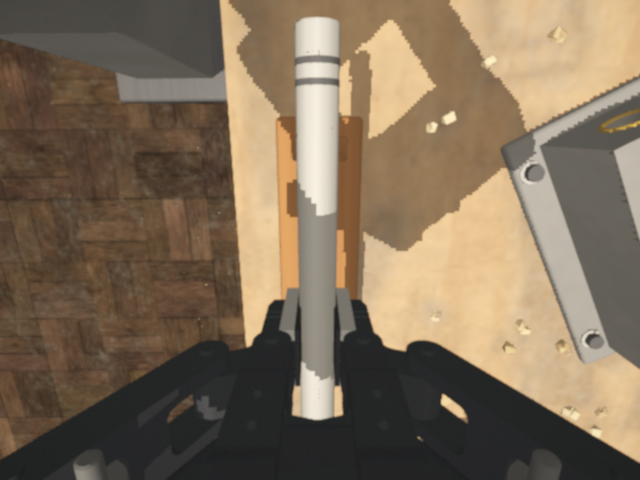

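The rod is held level and centred, with the grip about 11 mm behind its middle. Now carry it to just in front of the mouth, still high.

Run:
```python
from h import *
go((.5183,-.1373,.126),27.55)
```

```text
shift [ 8.047  4.663 -0.039] turn [-0.01  -0.016 -3.508] F [-0.82 -0.26 -3.52]
```

>>> jog_arm --targets '[[[1,0.5,0],[0,0,-0.5],0],[[2.2,1.2,0],[0,0,-1],0],[[3.6,2,0],[0,0,-1.6],0],[[5,2.8,0],[0,0,-2.2],0],[[6.2,3.6,0],[0,0,-2.8],0],[[7.3,4.2,0],[0,0,-3.3],0],[[8.05,4.65,0],[0,0,-3.51],0],[[8.05,4.65,0],[0,0,-3.51],0]]'

```text
time: 6.88
tool_pos: [0.5182, -0.1366, 0.1246]
tool_rot: [-0.001, 0.517, 0.856, -0.0]
contact_force: [-0.0, 0.6, -2.2]
gripper_width: 0.144
grasp_force: 58.7
```

>>> jog_arm --targets '[[[0,0,1],[0,0,0],0],[[0,0,2],[0,0,0],0],[[0,0,3],[0,0,0],0],[[0,0,3.5],[0,0,0],0],[[0,0,3.5],[0,0,0],0],[[0,0,3.5],[0,0,0],0]]'

```text
time: 7.62
tool_pos: [0.5194, -0.1385, 0.0398]
tool_rot: [0.001, 0.518, 0.855, 0.0]
contact_force: [-0.4, -0.2, -1.5]
gripper_width: 0.145
grasp_force: 58.7
```

Run:
```python
from h import *
go((.5183,-.1373,.026),27.55); print(state()["tool_pos"])
ims=[]
im,D=grab_frame("scene"); cv2.imwrite("s4.png",im[:,:,::-1]); ims.append(cv2.resize(im[190:265,250:350],(800,600)) )
t,D=grab_frame("top"); cv2.imwrite("t4.png",t[:,:,::-1])
a=cv2.resize(im[200:260,260:340],(400,300),interpolation=cv2.INTER_CUBIC); b=cv2.resize(t[160:250,210:330],(400,300),interpolation=cv2.INTER_CUBIC)
cv2.imwrite("pics/c4.png",np.hstack([a,b])[:,:,::-1])
```

```text
shift [ 0.066 -0.018  0.553] turn [0.007 0.01  0.   ] F [-0.37 -0.18 -1.51]
[ 0.51943619 -0.13853642  0.03982543]
```

View pics/c4.png

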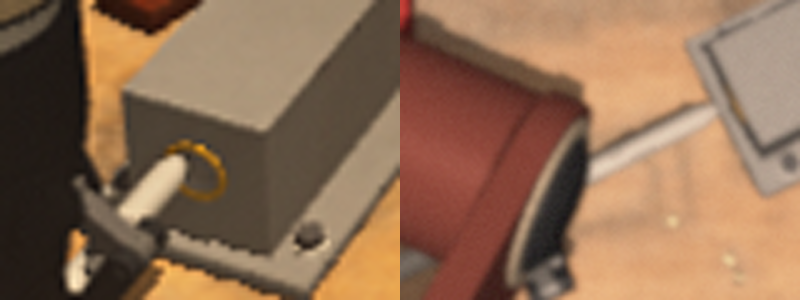

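Left (scene): the nose at crop (175,165) points into the bead ring at (200,172). Right (top): the rod lines up with the bead at (738,105). Descend the last 13 mm and start easing in.

>>> jog_arm --targets '[[[0,0,0.3],[0,0,0],0],[[0,0,0.53],[0,0,0],0],[[0,0,0.53],[0,0,0],0],[[-0.1,0,0.53],[0,0,0],0],[[-0.2,0,0.53],[0,0,0],0],[[-0.3,0,0.53],[0,0,0],0],[[-0.4,0,0.53],[0,0,0],0],[[-0.4,0,0.53],[0,0,0],0]]'

```text
time: 8.72
tool_pos: [0.5235, -0.1471, 0.0257]
tool_rot: [0.0, 0.518, 0.855, 0.0]
contact_force: [0.4, -0.0, -2.2]
gripper_width: 0.144
grasp_force: 58.7
```

Run:
```python
from h import *
s=state(); print(s["tool_pos"],s["contact_force"].round(2),s["ft_torque"].round(3))
im,D=grab_frame("scene"); 
t,D=grab_frame("top")
a=cv2.resize(im[205:250,270:330],(400,300),interpolation=cv2.INTER_CUBIC); b=cv2.resize(t[175:220,270:330],(400,300),interpolation=cv2.INTER_CUBIC)
cv2.imwrite("pics/c5.png",np.hstack([a,b])[:,:,::-1])
```

```text
[ 0.52353751 -0.14707017  0.02565757] [ 0.41 -0.02 -2.22] [-0.001  0.003 -0.012]
```

View pics/c5.png

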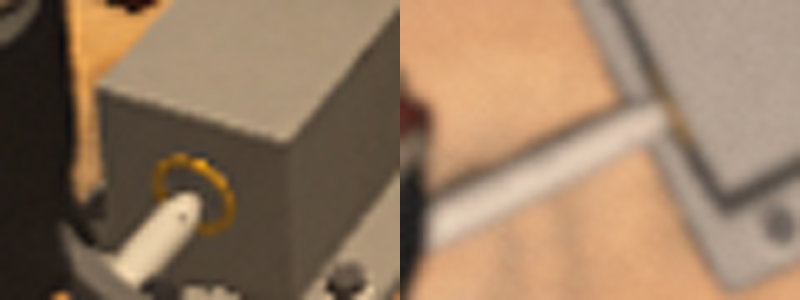

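The nose tip (crop (188,205)) sits right in front of the ring's centre (195,193), with no contact force. Advancing gently.

>>> jog_arm --targets '[[[-0.1,0,0],[0,0,0],0],[[-0.2,0,0],[0,0,0],0],[[-0.3,0,0],[0,0,0],0],[[-0.4,0,0],[0,0,0],0],[[-0.4,0,0],[0,0,0],0]]'

```text
time: 9.45
tool_pos: [0.5281, -0.1559, 0.0256]
tool_rot: [0.0, 0.518, 0.855, 0.0]
contact_force: [-0.9, -0.0, -1.7]
gripper_width: 0.143
grasp_force: 58.7
```

>>> jog_arm --targets '[[[-0.1,0,0],[0,0,0],0],[[-0.2,0,0],[0,0,0],0],[[-0.3,0,0],[0,0,0],0],[[-0.4,0,0],[0,0,0],0],[[-0.4,0,0],[0,0,0],0]]'

```text
time: 10.07
tool_pos: [0.5328, -0.1648, 0.0256]
tool_rot: [0.0, 0.518, 0.855, -0.0]
contact_force: [0.0, 0.2, -2.8]
gripper_width: 0.139
grasp_force: 58.7
```

>>> jog_arm --targets '[[[-0.1,0,0],[0,0,0],0],[[-0.2,0,0],[0,0,0],0],[[-0.3,0,0],[0,0,0],0],[[-0.4,0,0],[0,0,0],0],[[-0.4,0,0],[0,0,0],0]]'

```text
time: 10.7
tool_pos: [0.5374, -0.1737, 0.0256]
tool_rot: [0.0, 0.518, 0.855, -0.0]
contact_force: [0.2, -0.9, -2.4]
gripper_width: 0.139
grasp_force: 58.7
```

Run:
```python
from h import *
for i in range(1):
    s=state(); print(s["tool_pos"],s["contact_force"].round(2),s["ft_torque"].round(3),s["tool_rot"])
w,x,y,z=s["tool_rot"];Rt=R.from_quat([x,y,z,w]).as_matrix();print(Rt.T@s["contact_force"],Rt.T@s["ft_torque"])
```

```text
[ 0.53743166 -0.17371245  0.0256118 ] [ 0.18 -0.87 -2.41] [-0.029 -0.039 -0.027] [ 1.52256624e-04  5.18311195e-01  8.55192072e-01 -4.58782652e-05]
[-0.85288553 -0.24745095  2.40877953] [-0.02125785 -0.04375523  0.02682347]
```

>>> jog_arm --targets '[[[-0.15,0,0],[0,0,0],0],[[-0.3,0,0],[0,0,0],0],[[-0.45,0,0],[0,0,0],0],[[-0.6,0,0],[0,0,0],0],[[-0.75,0,0],[0,0,0],0],[[-0.9,0,0],[0,0,0],0],[[-1,0,0],[0,0,0],0],[[-1,0,0],[0,0,0],0]]'

```text
time: 11.7
tool_pos: [0.549, -0.1959, 0.0256]
tool_rot: [0.0, 0.518, 0.855, -0.0]
contact_force: [-0.1, -0.6, -1.4]
gripper_width: 0.142
grasp_force: 58.7
```

>>> jog_arm --targets '[[[-0.15,0,0],[0,0,0],0],[[-0.3,0,0],[0,0,0],0],[[-0.45,0,0],[0,0,0],0],[[-0.6,0,0],[0,0,0],0],[[-0.75,0,0],[0,0,0],0],[[-0.9,0,0],[0,0,0],0],[[-1,0,0],[0,0,0],0],[[-1,0,0],[0,0,0],0]]'

```text
time: 12.7
tool_pos: [0.5606, -0.2181, 0.0256]
tool_rot: [0.0, 0.518, 0.855, -0.0]
contact_force: [-0.9, -0.1, -1.6]
gripper_width: 0.144
grasp_force: 58.8
```

>>> jog_arm --targets '[[[-0.15,0,0],[0,0,0],0],[[-0.3,0,0],[0,0,0],0],[[-0.45,0,0],[0,0,0],0],[[-0.6,0,0],[0,0,0],0],[[-0.7,0,0],[0,0,0],0],[[-0.7,0,0],[0,0,0],0],[[-0.7,0,0],[0,0,0],0]]'

```text
time: 13.58
tool_pos: [0.5687, -0.2335, 0.0257]
tool_rot: [0.0, 0.518, 0.855, -0.0]
contact_force: [0.6, -0.1, -1.2]
gripper_width: 0.141
grasp_force: 58.8
```

>>> jog_arm --targets '[[[0,0,0],[0,0,0],60],[[0,0,0],[0,0,0],60],[[0,0,0],[0,0,0],60],[[0,0,0],[0,0,0],60],[[0,0,0],[0,0,0],60],[[0,0,0],[0,0,0],60],[[0,0,0],[0,0,0],60],[[0,0,0],[0,0,0],60]]'

```text
time: 14.58
tool_pos: [0.5685, -0.2333, 0.0255]
tool_rot: [-0.0, 0.518, 0.855, -0.0]
contact_force: [-0.2, 0.4, -0.2]
gripper_width: 0.604
grasp_force: 0.0
```

>>> jog_arm --targets '[[[0.4,0,0],[0,0,0],60],[[0.8,0,0],[0,0,0],60],[[1.2,0,0],[0,0,0],60],[[1.6,0,0],[0,0,0],60],[[2,0,0],[0,0,0],60],[[2,0,0],[0,0,0],60],[[2,0,0],[0,0,0],60]]'

```text
time: 15.45
tool_pos: [0.5456, -0.189, 0.0257]
tool_rot: [0.0, 0.518, 0.855, -0.0]
contact_force: [-0.1, 0.2, -0.2]
gripper_width: 0.598
grasp_force: 0.0
```

Run:
```python
from h import *
s=state(); print(s["tool_pos"],s["contact_force"].round(2))
c=cam("wrist"); im,D=grab_frame("wrist"); cv2.imwrite("pics/w6.png",im[:,:,::-1])
P=cloud(c,D); print([(v,P[v,317].round(4).tolist()) for v in range(0,360,30)])
```

```text
[ 0.54555974 -0.18903688  0.02572925] [-0.07  0.22 -0.21]
[(0, [0.4887, -0.0798, -0.0006]), (30, [0.4938, -0.0895, -0.0002]), (60, [0.499, -0.0995, -0.0004]), (90, [0.5045, -0.1099, -0.0008]), (120, [0.5102, -0.1208, 0.0002]), (150, [0.5162, -0.1323, -0.0009]), (180, [0.5224, -0.1442, -0.0006]), (210, [0.5242, -0.1477, 0.0472]), (240, [0.5292, -0.1572, 0.0473]), (270, [0.5341, -0.1667, 0.0485]), (300, [0.5397, -0.1773, 0.0479]), (330, [0.5451, -0.1877, 0.049])]
```

View pics/w6.png

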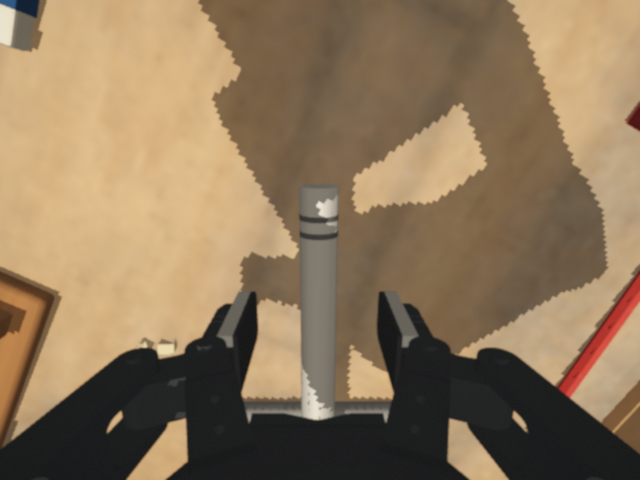

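The wrist picture shows the rod central between the open fingers, resting in the bore with its tail at (319,190) and drooping slightly (about 0.02 rad). Regrip here.

>>> jog_arm --targets '[[[0,0,0.1],[0,0,0],30],[[0,0,0.1],[0,0,0],20],[[0,0,0.1],[0,0,0],0],[[0,0,0.1],[0,0,0],0],[[0,0,0.1],[0,0,0],0],[[0,0,0.1],[0,0,0],0],[[0,0,0.1],[0,0,0],0],[[0,0,0.1],[0,0,0],0]]'

```text
time: 16.5
tool_pos: [0.5453, -0.189, 0.023]
tool_rot: [-0.0, 0.518, 0.855, -0.0]
contact_force: [-0.7, -0.1, -1.8]
gripper_width: 0.143
grasp_force: 58.4
```

Gripped. Now level the rod about the mouth, then advance 10 mm.

>>> jog_arm --targets '[[[0,0,-0.035],[0,0.08,0],0],[[0,0,-0.07],[0,0.16,0],0],[[0,0,-0.07],[0,0.16,0],0],[[-0.1,0,-0.07],[0,0.16,0],0],[[-0.2,0,-0.07],[0,0.16,0],0],[[-0.3,0,-0.07],[0,0.16,0],0],[[-0.4,0,-0.07],[0,0.16,0],0],[[-0.4,0,-0.07],[0,0.16,0],0]]'

```text
time: 17.5
tool_pos: [0.5502, -0.1982, 0.0249]
tool_rot: [-0.009, 0.518, 0.855, 0.006]
contact_force: [1.0, 0.2, -0.3]
gripper_width: 0.142
grasp_force: 58.4
```

```bash
cat > f.py <<'E'
from h import *
s=state(); w,x,y,z=s["tool_rot"];Rt=R.from_quat([x,y,z,w]).as_matrix()
d=np.array([np.cos(np.radians(-62.45)),np.sin(np.radians(-62.45))])
print("t",s["time"],"Ftool",(Rt.T@s["contact_force"]).round(2),"Ttool",(Rt.T@s["ft_torque"]).round(3),"tcp",s["tool_pos"].round(4),"grip-to-mouth mm",(d@(np.array([.5823,-.260])-s["tool_pos"][:2])*1000).round(2))
E
python3 f.py
```

```text
t 17.5 Ftool [-0.26  0.97  0.33] Ttool [ 0.011 -0.008 -0.004] tcp [ 0.5502 -0.1982  0.0249] grip-to-mouth mm 69.64
```

>>> jog_arm --targets '[[[-0.1,0,0],[0,0,0],0],[[-0.2,0,-0.005],[0,0,0],0],[[-0.3,0,-0.007],[0,0,0],0],[[-0.4,0,-0.01],[0,0,0],0],[[-0.5,0,-0.01],[0,0,0],0],[[-0.6,0,-0.013],[0,0,0],0],[[-0.6,0,-0.013],[0,0,0],0]]'

```text
time: 18.38
tool_pos: [0.5572, -0.2115, 0.0249]
tool_rot: [-0.009, 0.518, 0.855, 0.006]
contact_force: [-0.2, 0.7, 0.5]
gripper_width: 0.142
grasp_force: 58.5
```

```bash
python3 f.py
```

```text
t 18.375 Ftool [ 0.75  0.19 -0.49] Ttool [-0.021  0.025 -0.023] tcp [ 0.5572 -0.2115  0.0249] grip-to-mouth mm 54.59
```

>>> jog_arm --targets '[[[-0.04,0,0],[0,0,0],0],[[-0.08,0,0],[0,0,0],0],[[-0.12,0,0],[0,0,0],0],[[-0.16,0,-0.004],[0,0,0],0],[[-0.16,0,-0.004],[0,0,0],0]]'

```text
time: 19.0
tool_pos: [0.5589, -0.2148, 0.0249]
tool_rot: [-0.009, 0.518, 0.855, 0.006]
contact_force: [-0.3, 0.9, 1.4]
gripper_width: 0.14
grasp_force: 58.6
```

```bash
python3 f.py
```

```text
t 19.0 Ftool [ 0.93  0.18 -1.38] Ttool [ 0.017  0.165 -0.022] tcp [ 0.5589 -0.2148  0.0249] grip-to-mouth mm 50.91
```

>>> jog_arm --targets '[[[-0.04,0,0],[0,0,0],0],[[-0.08,0,0],[0,0,0],0],[[-0.12,0,0],[0,0,0],0],[[-0.16,0,-0.004],[0,0,0],0],[[-0.16,0,-0.004],[0,0,0],0]]'

```text
time: 19.62
tool_pos: [0.5608, -0.2184, 0.0249]
tool_rot: [-0.009, 0.518, 0.855, 0.006]
contact_force: [-0.3, 1.1, 0.9]
gripper_width: 0.141
grasp_force: 58.6
```

```bash
python3 f.py
```

```text
t 19.625 Ftool [ 1.17  0.28 -0.89] Ttool [-0.023  0.175  0.005] tcp [ 0.5608 -0.2184  0.0249] grip-to-mouth mm 46.84
```

>>> jog_arm --targets '[[[-0.04,0,0],[0,0,0],0],[[-0.08,0,0],[0,0,0],0],[[-0.12,0,0],[0,0,0],0],[[-0.16,0,-0.004],[0,0,0],0],[[-0.16,0,-0.004],[0,0,0],0]]'

```text
time: 20.25
tool_pos: [0.5618, -0.2205, 0.0247]
tool_rot: [-0.011, 0.518, 0.855, 0.006]
contact_force: [-3.9, 6.3, 3.5]
gripper_width: 0.139
grasp_force: 59.0
```

```bash
python3 f.py
```

```text
t 20.25 Ftool [ 7.45 -0.55 -3.32] Ttool [ 0.012  1.046 -0.023] tcp [ 0.5618 -0.2205  0.0247] grip-to-mouth mm 44.5
```

>>> jog_arm --targets '[[[-0.04,0,0],[0,0,0],0],[[-0.08,0,0],[0,0,0],0],[[-0.12,0,0],[0,0,0],0],[[-0.12,0,-0.003],[0,0,0],0]]'

```text
time: 20.75
tool_pos: [0.5619, -0.2205, 0.0245]
tool_rot: [-0.014, 0.518, 0.855, 0.008]
contact_force: [-9.0, 13.9, 10.4]
gripper_width: 0.14
grasp_force: 59.7
```

```bash
python3 f.py
```

```text
t 20.75 Ftool [16.84 -1.55 -9.87] Ttool [ 0.066  2.433 -0.076] tcp [ 0.5619 -0.2205  0.0245] grip-to-mouth mm 44.45
```

Seat felt at about 131 mm, but the arm's give pitches the nose down and wedges it: 10 N of vertical force. Ease back and correct the pitch.

>>> jog_arm --targets '[[[0.08,0,0],[0,0,0],0],[[0.15,0,0],[0,0,0],0],[[0.15,0,0],[0,-0.04,0],0],[[0.15,0,0],[0,-0.08,0],0],[[0.15,0,0],[0,-0.08,0],0]]'

```text
time: 21.38
tool_pos: [0.562, -0.2207, 0.0248]
tool_rot: [-0.005, 0.518, 0.855, 0.003]
contact_force: [-1.6, 5.5, 2.6]
gripper_width: 0.146
grasp_force: 58.7
```

```bash
python3 f.py
```

```text
t 21.375 Ftool [ 5.62  1.09 -2.54] Ttool [-0.081  0.799 -0.031] tcp [ 0.562  -0.2207  0.0248] grip-to-mouth mm 44.21
```

>>> jog_arm --targets '[[[-0.04,0,-0.02],[0,0,0],0],[[-0.08,0,-0.04],[0,0,0],0],[[-0.08,0,-0.04],[0,0,0],0]]'

```text
time: 21.75
tool_pos: [0.5619, -0.2209, 0.0248]
tool_rot: [-0.007, 0.518, 0.855, 0.004]
contact_force: [-2.9, 9.4, 1.2]
gripper_width: 0.142
grasp_force: 58.7
```

```bash
python3 f.py
```

```text
t 21.75 Ftool [ 9.72  1.78 -1.09] Ttool [-0.187  1.485 -0.012] tcp [ 0.5619 -0.2209  0.0248] grip-to-mouth mm 44.08
```

>>> jog_arm --targets '[[[-0.04,0,-0.01],[0,-0.01,0],0],[[-0.08,0,-0.02],[0,-0.02,0],0],[[-0.12,0,-0.02],[0,-0.03,0],0],[[-0.12,0,-0.02],[0,-0.03,0],0]]'

```text
time: 22.25
tool_pos: [0.5627, -0.2229, 0.0248]
tool_rot: [-0.006, 0.518, 0.855, 0.003]
contact_force: [-4.6, 10.8, 1.7]
gripper_width: 0.142
grasp_force: 58.8
```

```bash
python3 f.py
```

```text
t 22.25 Ftool [11.72  0.97 -1.53] Ttool [-0.179  1.811 -0.047] tcp [ 0.5627 -0.2229  0.0248] grip-to-mouth mm 41.92
```

It's yielding now (2 mm at about 11 N). Carrying on.

>>> jog_arm --targets '[[[-0.03,0,-0.01],[0,-0.005,0],0],[[-0.06,0,-0.01],[0,-0.01,0],0],[[-0.09,0,-0.01],[0,-0.01,0],0],[[-0.09,0,-0.01],[0,-0.01,0],0]]'

```text
time: 22.75
tool_pos: [0.5637, -0.225, 0.0249]
tool_rot: [-0.006, 0.518, 0.855, 0.003]
contact_force: [-3.8, 10.3, 1.2]
gripper_width: 0.14
grasp_force: 58.7
```

```bash
python3 f.py
```

```text
t 22.75 Ftool [10.91  1.42 -1.03] Ttool [-0.178  1.723 -0.044] tcp [ 0.5637 -0.225   0.0249] grip-to-mouth mm 39.59
```

>>> jog_arm --targets '[[[-0.03,0,-0.005],[0,0,0],0],[[-0.06,0,-0.005],[0,0,0],0],[[-0.06,0,-0.005],[0,0,0],0]]'

```text
time: 23.12
tool_pos: [0.5644, -0.2263, 0.0249]
tool_rot: [-0.006, 0.518, 0.855, 0.003]
contact_force: [-4.0, 9.4, 0.6]
gripper_width: 0.14
grasp_force: 58.6
```

```bash
python3 f.py
```

```text
t 23.125 Ftool [10.22  0.83 -0.49] Ttool [-0.182  1.681 -0.065] tcp [ 0.5644 -0.2263  0.0249] grip-to-mouth mm 38.13
```

>>> jog_arm --targets '[[[-0.03,0,-0.003],[0,0,0],0],[[-0.06,0,-0.005],[0,0,0],0],[[-0.06,0,-0.005],[0,0,0],0]]'

```text
time: 23.5
tool_pos: [0.5644, -0.2264, 0.0249]
tool_rot: [-0.007, 0.518, 0.855, 0.003]
contact_force: [-6.2, 13.8, 4.0]
gripper_width: 0.14
grasp_force: 58.9
```

```bash
python3 f.py
```

```text
t 23.5 Ftool [15.13  0.85 -3.76] Ttool [-0.118  2.37   0.021] tcp [ 0.5644 -0.2264  0.0249] grip-to-mouth mm 38.11
```

>>> jog_arm --targets '[[[-0.03,0,-0.003],[0,0,0],0],[[-0.06,0,-0.005],[0,0,0],0],[[-0.06,0,-0.005],[0,0,0],0]]'

```text
time: 23.88
tool_pos: [0.5645, -0.2264, 0.0248]
tool_rot: [-0.009, 0.518, 0.855, 0.004]
contact_force: [-8.7, 18.1, 6.6]
gripper_width: 0.142
grasp_force: 59.2
```

```bash
python3 f.py
```

```text
t 23.875 Ftool [20.17  0.62 -6.26] Ttool [-0.193  3.039 -0.014] tcp [ 0.5645 -0.2264  0.0248] grip-to-mouth mm 38.03
```

It stopped dead after 6.0 mm of travel (20 N). Relax the push, release, and lift clear.

>>> jog_arm --targets '[[[0.1,0,0],[0,0,0],0],[[0.2,0,0],[0,0,0],0],[[0.2,0,0],[0,0,0],0],[[0.2,0,0],[0,0,0],60],[[0.2,0,0],[0,0,0],60],[[0.2,0,0],[0,0,0],60],[[0.2,0,0],[0,0,0],60],[[0.2,0,0],[0,0,0],60]]'

```text
time: 24.88
tool_pos: [0.5654, -0.2273, 0.0271]
tool_rot: [-0.002, 0.518, 0.855, 0.001]
contact_force: [-0.3, 0.2, 0.5]
gripper_width: 0.596
grasp_force: 0.0
```

>>> jog_arm --targets '[[[0,0,-0.5],[0,0,0],60],[[0,0,-1.2],[0,0,0],60],[[0,0,-2.4],[0,0,0],60],[[0.5,0,-4],[0,0,0],60],[[1,0,-5.5],[0,0,0],60],[[1,0,-5.5],[0,0,0],60],[[1,0,-5.5],[0,0,0],60]]'

```text
time: 25.75
tool_pos: [0.5541, -0.2056, 0.1652]
tool_rot: [-0.002, 0.518, 0.855, 0.001]
contact_force: [0.2, -0.1, 0.3]
gripper_width: 0.601
grasp_force: 0.0
```

Run:
```python
from h import *
s=state(); c=cam("wrist"); im,D=grab_frame("wrist"); P=cloud(c,D)
print(s["tool_pos"],s["contact_force"].round(2),s["grasp_force"])
cv2.imwrite("pics/w7.png",im[:,:,::-1])
```

```text
[ 0.5541077  -0.20563725  0.16524191] [ 0.17 -0.14  0.3 ] 0.0
```

View pics/w7.png

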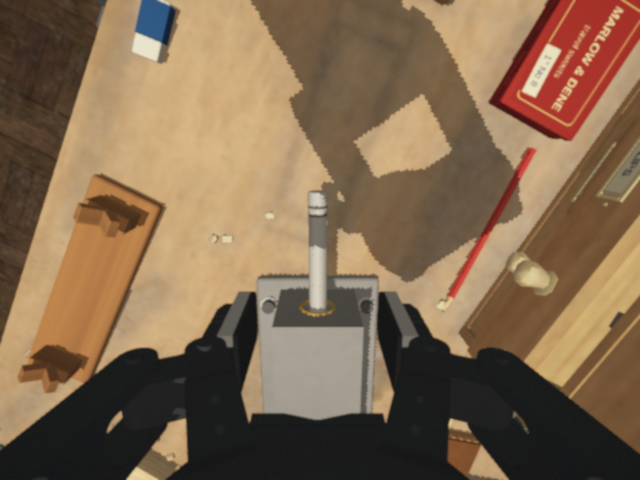

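The rod is seated in the bore (tail (318,192), bead (317,310)), released, with the gripper clear. Handing in.

```bash
python3 -c "
from plant import *
print(job_done())"
```

```text
the job is handed in; nothing more can be done
None
```

I fitted the rod and handed the job in: it was regripped about 61 mm behind its middle and pressed until the seat gave 6 mm and stopped dead at about 20 N measured at the wrist, then released with the arm clear; `job_done()` returned no verdict.

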